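# Check the bench scale and hold its window shutter open

## Robot

A 6-joint arm with a two-finger parallel gripper is mounted at the origin on the work surface. World frame = base frame: x ahead of the robot, y to its left, z up, the work surface at z = 0. Lengths are in m, angles in rad, forces in N, time in s.
With the tool pointing down it reaches from about 0.35 to 0.725 m from the base axis. Payload 4.3 kg.
Tool frame: the origin (TCP) lies at the very end of the fingers, on their centre line; the grasp point (between the pads) lies 19 mm behind it (bot.tcp_to_grasp is the distance from the TCP to the grasp point, in m); z points along the fingers, y is the line along which they close (so a half turn about z gives the same grasp; the last joint's range is limited). The gripper opens to 85 mm and grips with 20 to 120 N. Pads are 22 mm wide; open, the fingers measure 114 mm over their backs; the gripper's body (76 mm by 85 mm) begins 54 mm behind the grasp point. The pads swing forward as they close: fully open they stand 13 mm farther back than shut.
Start: joints at [-1.302, 0.377, 0.081, 1.274, 0, 1.46], TCP at [0.213, -0.534, 0.231] pointing down, gripper open.
Joint ranges: [-2.72, 2.72], [-0.84, 1.66], [-1.02, 1.22], [-1.77, 2.12], [-1.37, 1.28], [-3.14, 3.14]. Speed limits (rad/s): [2.57, 2.57, 3.14, 3.14, 3.14, 3.14].

## Interface

Orientations are given as a unit quaternion [w, x, y, z].
In Python, from station import sense, optics, order, spot_in, landmark_of, bot gives the robot as it stands.
- The arm moves only by the tool servo_tool, never from a script. Its argument "deltas" is a list of rows, each a list of 7 numbers: the turn, a rotation vector about the tool's x, y, z in degrees, then the shift along the tool's x, y, z in cm, then the gripper's target within -1 to 1 (shut at 1, half-way at 0, fully open at -1). In form: [[ax, ay, az, dx, dy, dz, claw], ...]. A call has 1 to 8 rows; each row is the pose to reach, as a shift and turn from the pose commanded when the call began, along the tool's axes at that moment; what a row does not reach only later rows make up. A row lasts 1/10 s, in which the tool goes at most 50 mm and 8.59 degrees, less where a joint would pass 70% of its speed; a pose out of reach is approached as far as the arm can. A call with a gripper value outside its range is refused whole. The fingers move at their own pace and stop on an object; the grip force is fixed at half the most. Time passes only in rows, so rows that repeat a pose let the fingers close. It gives the time, the measured TCP pose, the force, the opening and the grip force at its end, in the units of the state.
- sense(): the state, without advancing time (a new reading comes with each control period).
- optics.capture(name): name is "scene" or "top" or "wrist"; returns a dict with "img" (420x560x3 uint8, red, green, blue), "range_z" (420x560 float32, m along the optical axis (not along the pixel's ray), 0 where there is no reading), "fx", "fy", "cx", "cy" (pixels), "camera_from_world" (4x4, takes a point from world to camera coordinates); the wrist camera has in their place "tool_from_camera" (4x4, takes a point from camera to tool coordinates, whose origin is the TCP and whose axes are the flange's). Camera axes: x right, y up, looking along -z (the intrinsics and any distortion apply to the point x, -y, -z); pixel columns grow to the right and rows downward; lengths in m; the calibration is good to about 2 mm. The wrist camera is an equidistant fisheye: a pixel r from the principal point sees the ray r / f radians off the axis. A picture is of the moment at which its call begins: read the wrist's pose just before it.
- order.finish_job(): hands the job in; it is judged then, once.
Trained networks look in the newest picture that a camera, given by its name, has taken for a name from the list of things; names that differ only in an ending like _2 or _b are one class to them, and where a whole thing is asked for, a point or a joint stands for the part that bears it (a point fixed in the world has none). Each returns a list of dicts, best first, with "score" (0 to 1); they miss things now and then, are a little off and sometimes report something else, mostly with a low value. They report only what shows in the picture. A call takes as long as a camera call. They do not tell look-alikes from the thing itself.
- spot_in(camera, label): "bbox" ([centre column, centre row, width, height] in pixels, round what is visible of it).
- landmark_of(camera, label): "position" ([column, row] in pixels: a listed point, or the origin of a listed thing).
The state is a dict: "clock": time; "qpos": joint angles; "dq": joint speeds; "joint_torque": joint torques, N m; "tool_pos": TCP position; "tcp_rot": TCP orientation; "force": force on the tool from outside, world axes, zero at the start; "torque": the same for the moment, N m; "finger_gap": opening from 0.0 (shut) to 1.0 (fully open); "grip_force": force on a finger pad.
Only numpy, scipy, OpenCV 4.12 (cv2) and the standard library are available. Lean on these libraries where they do the work, as an engineer would, in place of code of your own. Each camera call takes 0.05 s, during which the arm holds its last target. There are 200 camera calls.

## Task

Check the bench scale: stand the largest of the three steel check weights gently upright in the middle of the round pan and let go of it. Then pull the scale's spring-closed window shutter out by its upright tab, towards the front of the scale, until its pointer is level with the line on the little index clip, and finish while still holding it there for the reading. Do not shift the index clip, and leave the other things on the bench where they are.

Things in the scene. Friction and masses are not known exactly. Their poses are not given: they have to be found in the camera images.
- scale: Bench scale fixed to the bench: grey housing 200 mm (its x) by 360 mm (its y) by 60 mm high, origin at the centre of its underside on the bench top. Its front faces its own -x (roughly towards the robot). The round pan is over its +y half; the window with shutter and index clip is on top of its -y half.
- pan_center (a point): Centre of the top face of the flat, rimless round steel pan, 130 mm diameter, 5 mm thick, 100 mm above the bench when empty. It is marked by an engraved circle 44 mm in diameter. Moves with the pan.
- pan (a joint): How far the sprung pan has sunk, m: 0 empty, grows downward, bottoms at 0.030; 600 N/m, lightly damped. The largest weight sinks it about 8 mm.
- w_large_centre (a point): The largest check weight, 500 g, plain steel: a cylinder 38 mm diameter and 52 mm tall, with a narrow neck and a 24 mm knob on top, 70 mm tall overall. The point is on its axis half-way up, 35 mm above its foot (still on the 38 mm cylinder). Stands on the bench; the three weights swap places.
- w_mid_centre (a point): Middle check weight, 200 g, same shape, 29 mm diameter, 53 mm tall; point half-way up. To be left alone.
- w_small_centre (a point): Smallest check weight, 100 g, same shape, 24 mm diameter, 43 mm tall; point half-way up. To be left alone.
- shutter: Sliding dark steel shutter plate, 48 mm wide, with an upright aluminium tab at its front end: 14 mm thick (scale x), 30 mm wide (y). Origin at the tab's grasp point, 96 mm above the bench; the tab runs from 28 mm below it (plate top) to 20 mm above. Slides 58 mm out along the scale's -x; a spring pulls it home, 3 N plus 150 N/m. Guides 28 mm either side, tops 26 mm below the origin.
- pointer (a point): Tip of the steel pointer, a bar 4 mm wide sticking out to the scale's -y from the rear end of the shutter: 78 mm behind the tab (scale +x), 44 mm to its -y side and 22 mm below the shutter's origin. Moves with the shutter.
- index_line (a point): The line across the top of the index clip, a small brass block 10 mm along x by 14 mm by 14 mm on a rail beside the shutter. The clip is set somewhere 22 to 42 mm in front (scale -x) of the pointer's home place; it stays by friction. At the mark the pointer and this line have the same place along the scale's x.
- screw_jar: Glass jar, 64 mm diameter, 85 mm tall, origin under its foot. Leave alone.
- offcut: Dark wood offcut 60 x 40 x 30 mm, origin at its underside. Leave alone.
- battery: Black tool battery 115 x 75 x 75 mm, origin at its underside. Leave alone.
- finish_can: Steel can 80 mm diameter, 110 mm tall, origin at its underside. Leave alone.
- screwdriver: Screwdriver lying on the bench. Leave alone.
Things that resemble listed ones, but are neither listed nor needed, are in the scene too. What is shaped like the part that bears w_large_centre but green or red is not meant.

How it is judged:
By the outcome, as a careful person would: the job done as asked, in the order asked, and still so for the second after the job is handed in, while the arm keeps its last pose, push and grip.
It also fails if it takes over 54 s, if anything falls off the work surface, if the arm or the gripper's body presses on something with over 40 N, if the wrist force passes 120 N, or if a joint passes its speed limit or range.

## Working session

There is one attempt and no reset: what is moved stays moved. The work goes in short steps, Python scripts to look and compute and a tool call to move; the robot and the scene stay as the last step left them, time stands still between calls to the robot, and variables do not carry over. Pictures are saved under pics/ and viewed, at most 10 in all, crops included, and the job is handed in when it is done.

Besides the shell and the picture viewer there is one more tool, called after "Request:" as a command line: name --pt "numbers of a row" for each row, then --argument value for the rest. servo_tool: Moves the arm, as the interface text tells. Its arguments: {"type":"object","properties":{"deltas":{"type":"array"}},"required":["deltas"]}

```bash
mkdir -p pics
cat > h.py <<'E'
import numpy as np, cv2
from scipy.spatial.transform import Rotation as R
from station import sense, optics, order, spot_in, landmark_of, bot
def cap(n,save=None):
    s=sense(); c=optics.capture(n)
    if n=='wrist':
        q=s['tcp_rot']; T=np.eye(4); T[:3,:3]=R.from_quat([q[1],q[2],q[3],q[0]]).as_matrix(); T[:3,3]=s['tool_pos']
        c['wc']=T@c['tool_from_camera']
    else: c['wc']=np.linalg.inv(c['camera_from_world'])
    c['n']=n
    if save: cv2.imwrite('pics/'+save,cv2.cvtColor(c['img'],cv2.COLOR_RGB2BGR))
    return c
def ray(c,u,v):
    x=(u-c['cx'])/c['fx']; y=(v-c['cy'])/c['fy']
    if c['n']=='wrist':
        r=np.hypot(x,y); k=np.tan(r)/r if r>1e-9 else 1; x*=k;y*=k
    return c['wc'][:3,:3]@np.array([x,-y,-1.]), c['wc'][:3,3]
def at_z(c,u,v,z):
    d,o=ray(c,u,v); return o+d*(z-o[2])/d[2]
def at_d(c,u,v):
    d,o=ray(c,u,v); return o+d*c['range_z'][int(round(v)),int(round(u))]
E
cat > a.py <<'E'
from h import *
s=sense(); print(s['tool_pos'],s['tcp_rot'],s['clock'])
for n in ('scene','top'):
    c=cap(n,n+'0.png'); print(n,c['fx'],c['cx'],c['cy'],c['wc'][:3,3].round(3), [k for k in c])
    for l in ['scale','pan_center','w_large_centre','w_mid_centre','w_small_centre','shutter','pointer','index_line','screw_jar','battery','finish_can','offcut']:
        for r in landmark_of(n,l)[:3]:
            u,v=r['position']; 
            try: p=at_d(c,u,v).round(3)
            except Exception as e: p=None
            print(l,round(r['score'],2),np.round([u,v],1),p)
E
python3 a.py
```

```text
[ 0.21245515 -0.53360597  0.23037969] [-1.00382325e-03  9.82119792e-01  1.88254339e-01 -9.73813987e-05] 0.0
scene 380.7874636333369 274.5686546114517 207.35990953054193 [1.279 0.006 0.791] ['img', 'range_z', 'fx', 'fy', 'cx', 'cy', 'camera_from_world', 'wc', 'n']
scale 0.64 [262.9 229.4] [ 0.584 -0.041  0.06 ]
pan_center 0.83 [295.9 211.4] [0.551 0.044 0.099]
w_large_centre 0.77 [359.1 179.5] [0.344 0.243 0.051]
w_large_centre 0.62 [386.  217.5] [0.511 0.297 0.052]
w_large_centre 0.5 [375.3 194.9] [0.417 0.281 0.053]
w_mid_centre 0.7 [415.1 222.9] [0.507 0.384 0.032]
w_small_centre 0.41 [370.5 235.6] [0.563 0.251 0.032]
shutter 0.55 [231.6 199.5] [ 0.525 -0.129  0.109]
pointer 0.91 [203.6 223.9] [ 0.576 -0.2    0.063]
index_line 0.42 [207.1 215.9] [ 0.554 -0.194  0.071]
battery 0.78 [448.4 248.5] [0.61  0.443 0.046]
finish_can 0.6 [115.2 235.1] [ 0.617 -0.427  0.049]
offcut 0.62 [414.4 193.5] [0.36  0.419 0.017]
offcut 0.29 [113.1 235.4] [ 0.622 -0.43   0.052]
top 433.06548589902775 278.95534838016295 213.48609082523294 [0.411 0.007 1.297] ['img', 'range_z', 'fx', 'fy', 'cx', 'cy', 'camera_from_world', 'wc', 'n']
scale 0.92 [290.5 205.1] [ 0.527 -0.033  0.062]
w_large_centre 0.71 [134.1 263.9] [0.346 0.415 0.031]
w_large_centre 0.62 [194.3 272.1] [0.329 0.236 0.052]
w_large_centre 0.5 [171.9 210.5] [0.501 0.302 0.073]
w_mid_centre 0.59 [151.1 213.2] [0.494 0.369 0.045]
w_small_centre 0.38 [191.8 195.4] [0.55  0.254 0.04 ]
shutter 0.89 [326.1 210.5] [ 0.51  -0.13   0.113]
pointer 0.66 [347.4 186.8] [ 0.584 -0.195  0.064]
pointer 0.56 [327.3 211.1] [ 0.509 -0.133  0.116]
screw_jar 0.8 [180.2 152.7] [0.667 0.285 0.079]
battery 0.85 [122.4 187.6] [0.563 0.446 0.07 ]
finish_can 0.73 [429.7 191.9] [ 0.571 -0.416  0.109]
offcut 0.74 [133.1 266.7] [0.338 0.419 0.026]
offcut 0.36 [347.7 184.8] [ 0.591 -0.197  0.058]
```

```bash
python3 -c "
import cv2
a=cv2.imread('pics/top0.png')[120:320,90:370]; b=cv2.imread('pics/scene0.png')[150:280,170:450]
a=cv2.resize(a,None,fx=2.8,fy=2.8,interpolation=3); cv2.imwrite('pics/t0c.png',a)
b=cv2.resize(b,None,fx=2.8,fy=2.8,interpolation=3); cv2.imwrite('pics/s0c.png',b)"
```

```text
(no output)
```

View pics/t0c.png

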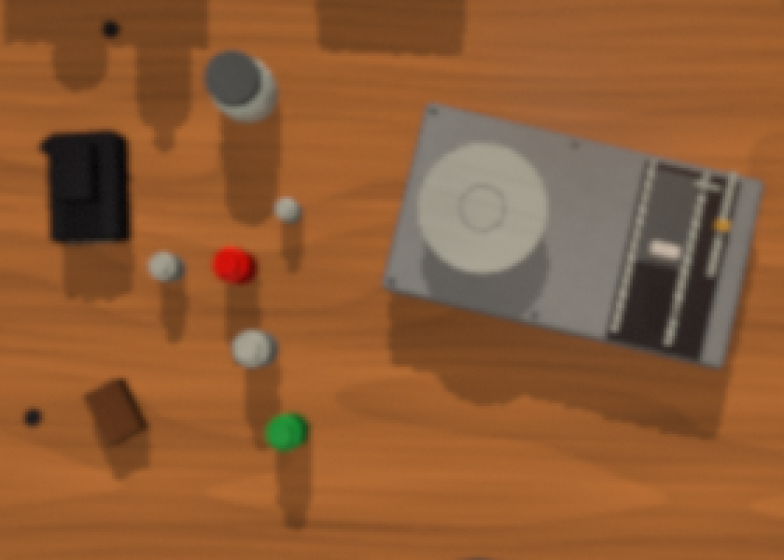

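View pics/s0c.png

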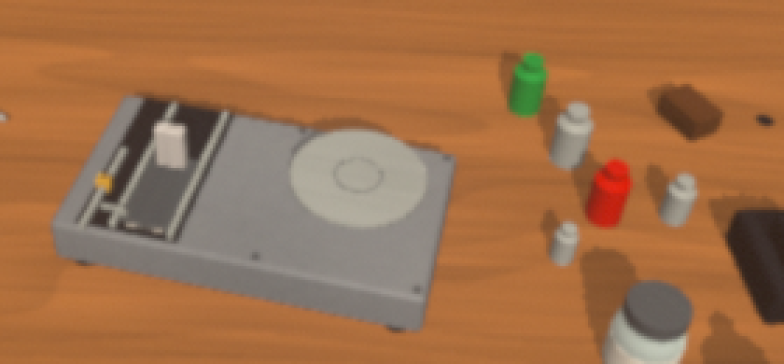

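The steel large weight stands between the red and the green look-alike: the top crop shows it at (254,348), full frame about (181,244). The pan is at crop (482,207), the tab at (665,248), the clip at (722,226) and the pointer at (708,184). Next I measure the poses.

```bash
cat >> h.py <<'E'
def cloud(c):
    h,w=c['range_z'].shape; u,v=np.meshgrid(np.arange(w),np.arange(h))
    x=(u-c['cx'])/c['fx']; y=(v-c['cy'])/c['fy']
    if c['n']=='wrist':
        r=np.hypot(x,y)+1e-12; k=np.tan(np.minimum(r,1.4))/r; x=x*k;y=y*k
    d=np.stack([x,-y,-np.ones_like(x)],-1)@c['wc'][:3,:3].T
    P=c['wc'][:3,3]+d*c['range_z'][...,None]; P[c['range_z']<=0]=np.nan
    return P
def goto(x,y,z,yaw,s=None):
    "tool-frame delta to a straight-down pose (yaw of tool x, deg); prints row numbers"
    s=s or sense(); q=s['tcp_rot']; A=R.from_quat([q[1],q[2],q[3],q[0]])
    B=R.from_euler('z',yaw,degrees=True)*R.from_euler('x',180,degrees=True)
    print('turn',(A.inv()*B).as_rotvec(degrees=True).round(2),'shift cm',(A.inv().apply(np.array([x,y,z])-s['tool_pos'])*100).round(2), 'now',np.round(s['tool_pos'],4),'yaw',round(np.degrees(np.arctan2(*A.as_matrix()[[1,0],0])),2))
E
cat > b.py <<'E'
from h import *
for n in('top','scene'):
    c=cap(n); P=cloud(c); z=P[...,2]
    m=(np.hypot(P[...,0]-.41,P[...,1]-.28)<.035)&(z>.02)
    Q=P[m]; t=Q[Q[:,2]>.06]; print(n,'weight',len(Q),Q.mean(0).round(4),Q.max(0).round(3),Q.min(0).round(3),'knob',len(t),t.mean(0).round(4))
    m=(np.hypot(P[...,0]-.55,P[...,1]-.045)<.085)&(z>.09)&(z<.115)
    q=P[m][:,:2].astype(np.float32); print('pan',cv2.minEnclosingCircle(q),np.median(q,0),P[m][:,2].mean())
    m=(z>.05)&(z<.07)&(np.hypot(P[...,0]-.53,P[...,1]+.03)<.24)
    r=cv2.minAreaRect(P[m][:,:2].astype(np.float32)); print('scale',r,np.median(z[m]))
    m=(z>.09)&(np.hypot(P[...,0]-.51,P[...,1]+.13)<.04); print('tab',P[m].mean(0).round(4),P[m].min(0).round(3),P[m].max(0).round(3))
goto(.41,.28,.22,19.3)
E
python3 b.py
```

```text
top weight 159 [0.4071 0.2794 0.0566] [0.425 0.301 0.075] [0.39  0.264 0.02 ] knob 57 [0.407  0.2829 0.0705]
pan ((0.553006649017334, 0.0492505319416523), 0.06500476598739624) [0.5523357 0.0495066] 0.09996296452766441
scale ((0.5333036184310913, -0.0433025062084198), (0.3605693280696869, 0.20018428564071655), 78.18781280517578) 0.06026517210378324
tab [ 0.514  -0.1303  0.1128] [ 0.505 -0.146  0.09 ] [ 0.522 -0.116  0.119]
scene weight 216 [0.4189 0.2788 0.0486] [0.431 0.3   0.073] [0.396 0.262 0.02 ] knob 49 [0.4124 0.2807 0.069 ]
pan ((0.5550540089607239, 0.04766838252544403), 0.06654263287782669) [0.5602825  0.04670814] 0.10079196849167112
scale ((0.5374811291694641, -0.04504939913749695), (0.3586326539516449, 0.2013431191444397), 78.09187316894531) 0.06112847558106338
tab [ 0.522  -0.1323  0.1073] [ 0.512 -0.149  0.091] [ 0.528 -0.118  0.119]
turn [ 0.   -0.    2.41] shift cm [ 48.45 -68.35   1.13] now [ 0.2127 -0.5343  0.2313] yaw 21.71
```

Request:
servo_tool --pt "0 0 -8 5 -3.3 -0.3 -1" --pt "0 0 -16 9 -6 -0.5 -1" --pt "0 0 -24 13 -8.6 -0.8 -1" --pt "0 0 -32 17 -11.2 -1 -1" --pt "0 0 -40 21 -13.9 -1.2 -1" --pt "0 0 -48 25 -16.5 -1.5 -1" --pt "0 0 -56 29 -19.2 -1.7 -1" --pt "0 0 -64 33 -21.8 -2 -1"

```text
clock: 2.2
tool_pos: [0.4394, -0.2078, 0.2516]
tcp_rot: [0.0, 0.731, 0.682, 0.0]
force: [0.4, -0.3, 0.5]
finger_gap: 1.0
grip_force: 0.0
```

```bash
python3 -c "
from h import *
goto(.41,.28,.22,160)"
```

```text
turn [ 1.000e-02  4.000e-02 -7.397e+01] shift cm [48.47 -6.31  3.14] now [ 0.4394 -0.2078  0.2516] yaw 86.03
```

Request:
servo_tool --pt "0 0 -8 5 -0.6 0 -1" --pt "0 0 -16 10 -1.2 0 -1" --pt "0 0 -24 15 -1.9 0 -1" --pt "0 0 -32 20 -2.6 0 -1" --pt "0 0 -40 25 -3.3 0 -1" --pt "0 0 -48 30 -4 0 -1" --pt "0 0 -56 34 -4.4 0 -1" --pt "0 0 -64 38 -5 0 -1"

```text
clock: 3.0
tool_pos: [0.417, 0.1751, 0.2516]
tcp_rot: [0.0, 0.258, 0.966, 0.0]
force: [0.3, 0.4, 0.1]
finger_gap: 1.005
grip_force: 0.0
```

```bash
python3 -c "
from h import *
goto(.41,.28,.22,199.3);print(sense()['qpos'])"
```

```text
turn [ 2.000e-02  6.000e-02 -4.922e+01] shift cm [5.84 8.74 3.16] now [0.417  0.1751 0.2516] yaw 150.08
[ 2.57240113e-01  1.21998325e-01 -2.02890095e-01  1.24485038e+00
 -9.05807540e-05  7.79362215e-01]
```

Request:
servo_tool --pt "0 0 -8 1 1.4 0.5 -1" --pt "0 0 -16 2 2.9 1 -1" --pt "0 0 -24 3 4.4 1.5 -1" --pt "0 0 -32 4 5.8 2 -1" --pt "0 0 -40 5 7.2 2.5 -1" --pt "0 0 -48 5.8 8.7 3.1 -1" --pt "0 0 -49.2 5.8 8.7 3.1 -1" --pt "0 0 -49.2 5.8 8.7 3.1 -1"

```text
clock: 3.8
tool_pos: [0.4109, 0.2772, 0.2202]
tcp_rot: [-0.0, -0.164, 0.987, -0.0]
force: [0.7, -0.6, -0.2]
finger_gap: 0.998
grip_force: 0.0
```

```bash
python3 -c "
from h import *
c=cap('wrist','w1.png')
for l in ('w_large_centre','w_mid_centre','w_small_centre'):
  for r in landmark_of('wrist',l)[:3]: print(l,r, at_z(c,*r['position'],.035).round(4), at_d(c,*r['position']).round(4))
P=cloud(c)
for z0,z1 in((.045,.056),(.064,.08)):
  m=(np.hypot(P[...,0]-.41,P[...,1]-.28)<.03)&(P[...,2]>z0)&(P[...,2]<z1)
  q=P[m]; print(m.sum(),cv2.minEnclosingCircle(q[:,:2].astype(np.float32)),q.mean(0))
goto(.41,.28,.22,199.3)
"
```

```text
w_large_centre {'position': [282.3, 265.5], 'score': 0.84} [0.4978 0.3078 0.035 ] [0.4881 0.3044 0.0555]
w_large_centre {'position': [286.3, 186.9], 'score': 0.75} [0.4112 0.2825 0.035 ] [0.4039 0.2794 0.0702]
w_large_centre {'position': [276.8, 92.8], 'score': 0.57} [0.3232 0.2423 0.035 ] [0.3253 0.2435 0.0705]
w_mid_centre {'position': [339.6, 274.6], 'score': 0.58} [0.4884 0.3744 0.035 ] [0.4853 0.3718 0.0421]
w_small_centre {'position': [225.4, 289.1], 'score': 0.77} [0.5498 0.2549 0.035 ] [0.55   0.2549 0.0347]
631 ((0.409020334482193, 0.2809769809246063), 0.019085420295596123) [0.40493226 0.27906507 0.05312788]
518 ((0.40939489006996155, 0.2810232639312744), 0.012157171964645386) [0.40867019 0.28078472 0.07036835]
turn [-0.01  0.03 -0.5 ] shift cm [0.02 0.34 0.06] now [0.4113 0.2768 0.2206] yaw -161.2
```

View pics/w1.png

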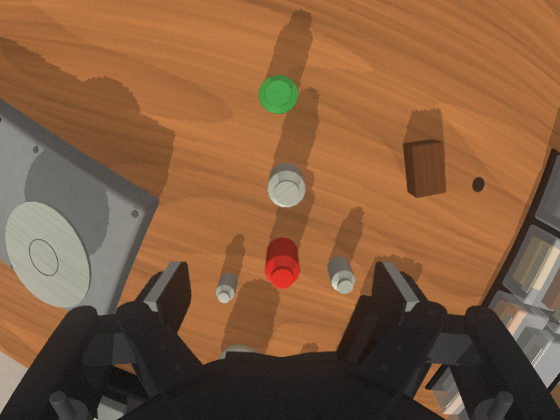

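Request:
servo_tool --pt "0 0 0 0.1 0.5 4 -1" --pt "0 0 0 0.1 0.5 8 -1" --pt "0 0 0 0.1 0.5 12 -1" --pt "0 0 0 0.1 0.5 15 -1" --pt "0 0 0 0.1 0.5 18 -1" --pt "0 0 0 0.1 0.5 20 -1" --pt "0 0 0 0.1 0.5 20.6 -1" --pt "0 0 0 0.1 0.5 20.6 -1"

```text
clock: 4.8
tool_pos: [0.4081, 0.2811, 0.0139]
tcp_rot: [-0.001, -0.164, 0.987, -0.0]
force: [-0.4, 0.1, 0.4]
finger_gap: 1.001
grip_force: 0.0
```

```bash
python3 -c "
from h import *
goto(.4092,.281,.014,199.3)"
```

```text
turn [-0.02 -0.09 -0.45] shift cm [-0.1  -0.05 -0.01] now [0.4081 0.2811 0.0139] yaw -161.15
```

Request:
servo_tool --pt "0 0 0 -0.1 0 0 -0.6" --pt "0 0 0 -0.1 0 0 -0.3" --pt "0 0 0 -0.1 0 0 0" --pt "0 0 0 -0.1 0 0 0.2" --pt "0 0 0 -0.1 0 0 1" --pt "0 0 0 -0.1 0 0 1" --pt "0 0 0 -0.1 0 0 1" --pt "0 0 0 -0.1 0 0 1"

```text
clock: 5.6
tool_pos: [0.4104, 0.2824, 0.0155]
tcp_rot: [0.001, -0.164, 0.986, 0.0]
force: [0.2, -1.3, 5.3]
finger_gap: 0.43
grip_force: 59.6
```

Request:
servo_tool --pt "0 0 0 0 0 -1 1" --pt "0 0 0 0 0 -3 1" --pt "0 0 0 0 0 -6 1" --pt "0 0 0 0 0 -9 1" --pt "0 0 0 0 0 -12 1" --pt "0 0 0 0 0 -15 1" --pt "0 0 0 0 0 -16 1" --pt "0 0 0 0 0 -16 1"

```text
clock: 6.4
tool_pos: [0.4102, 0.2826, 0.1755]
tcp_rot: [0.001, -0.164, 0.986, 0.0]
force: [-0.3, 0.0, -5.7]
finger_gap: 0.427
grip_force: 61.0
```

```bash
python3 -c "
from h import *
s=sense();print(s['force'],s['finger_gap'],s['qpos'].round(2) if hasattr(s['qpos'],'round') else s['qpos'])
c=cap('wrist','w2.png')
for r in landmark_of('wrist','w_large_centre')[:3]: print(r,at_d(c,*r['position']))
for n in('scene','top'):
  c=cap(n); P=cloud(c)
  for r in landmark_of(n,'w_large_centre')[:4]: print(n,np.round(r['position'],1),r['score'],at_d(c,*r['position']).round(3))
goto(.4092,.281,.17,199.3)
goto(.5535,.0485,.17,168)"
```

```text
[-0.27947472  0.00662239 -5.7079907 ] 0.42669379419369213 [ 0.48  0.25 -0.25  1.07 -0.    0.15]
{'position': [278.9, 285.6], 'score': 0.67} [0.39923138 0.27746607 0.21475046]
{'position': [270.0, 89.5], 'score': 0.61} [0.32690395 0.24489978 0.0711944 ]
scene [388.3 217.3] 0.79 [0.51  0.304 0.053]
scene [385.8 151.2] 0.68 [0.42  0.278 0.211]
scene [357.6 180.7] 0.57 [0.337 0.24  0.041]
scene [297.9 213. ] 0.2 [0.559 0.049 0.101]
top [193.6 273.3] 0.71 [0.325 0.237 0.053]
top [174.2 213.9] 0.67 [0.492 0.297 0.066]
top [292.1 206.3] 0.67 [ 0.524 -0.038  0.058]
top [167.  245.4] 0.35 [0.404 0.245 0.339]
turn [-0.03 -0.2  -0.4 ] shift cm [-0.07 -0.08  0.26] now [0.4083 0.2815 0.1726] yaw -161.1
turn [-0.09 -0.18 30.9 ] shift cm [ -6.19 -26.75   0.25] now [0.4083 0.2815 0.1726] yaw -161.1
```

View pics/w2.png

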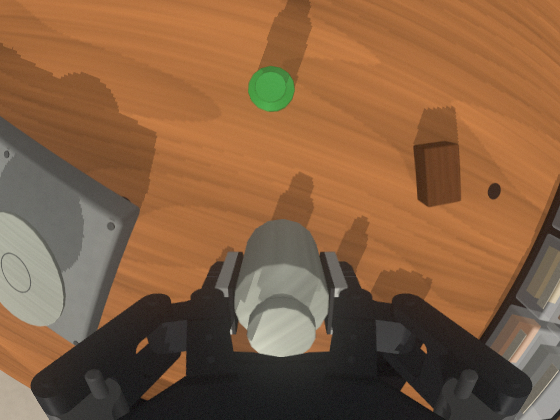

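Request:
servo_tool --pt "0 0 -8 -1.5 -2.4 -0.5 1" --pt "0 0 -16 -3 -4.8 -1 1" --pt "0 0 -24 -4.6 -7.4 -1.5 1" --pt "0 0 -32 -6.2 -10 -2 1" --pt "0 0 -40 -7.8 -12.6 -2 1" --pt "0 0 -48 -9.4 -15.2 -2 1" --pt "0 0 -56 -11 -17.7 -2 1" --pt "0 0 -58 -11 -17.7 -2 1"

```text
clock: 7.5
tool_pos: [0.5736, 0.1475, 0.1928]
tcp_rot: [-0.0, -0.622, 0.783, -0.001]
force: [-0.5, 1.4, -4.6]
finger_gap: 0.43
grip_force: 61.7
```

```bash
cat > c.py <<'E'
from h import *
c=cap('wrist','w3.png'); P=cloud(c)
m=(np.hypot(P[...,0]-.554,P[...,1]-.0485)<.09)&(P[...,2]>.085)&(P[...,2]<.115)
m[:,:]=m; q=P[m]; print('pan',m.sum(),q.mean(0),cv2.minEnclosingCircle(q[:,:2].astype(np.float32)))
for r in landmark_of('wrist','pan_center')[:2]: print(r,at_z(c,*r['position'],.1))
m=(P[...,2]>.215)&(P[...,2]<.27)&(np.hypot(P[...,0]-.57,P[...,1]-.15)<.04)
k=P[m]; 
if len(k): print('knob',len(k),k.min(0),k.max(0),cv2.minEnclosingCircle(k[k[:,2]>k[:,2].max()-.006][:,:2].astype(np.float32)))
s=sense(); print(s['tool_pos'],s['force'])
goto(.554,.0485,.19,258)
E
python3 c.py
```

```text
pan 23455 [0.55540996 0.04930214 0.10060804] ((0.555189847946167, 0.04737584665417671), 0.06529147922992706)
{'position': [275.7, 79.0], 'score': 0.92} [0.55538428 0.05018587 0.1       ]
knob 17193 [0.53002748 0.12385368 0.21500236] [0.60969274 0.16895198 0.26999998] ((0.5640549063682556, 0.1439058482646942), 0.03744170069694519)
[0.57082277 0.14947258 0.19276684] [-0.54746708 -0.50535518 -5.43291214]
turn [ 0.13 -0.04 -1.19] shift cm [10.21 -0.67  0.28] now [0.5708 0.1495 0.1928] yaw -103.19
```

View pics/w3.png

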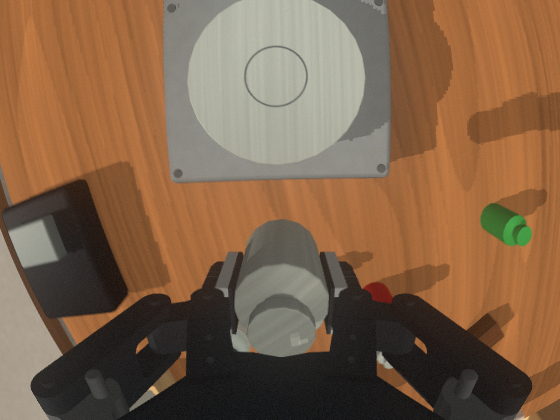

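Request:
servo_tool --pt "0 0 0 3 -0.2 0 1" --pt "0 0 0 6 -0.4 0 1" --pt "0 0 0 9 -0.5 0 1" --pt "0 0 0 10.1 -0.6 0 1" --pt "0 0 0 10.1 -0.6 2 1" --pt "0 0 0 10.1 -0.6 4 1" --pt "0 0 0 10.1 -0.6 5 1" --pt "0 0 0 10.1 -0.6 5 1"

```text
clock: 8.4
tool_pos: [0.5518, 0.0512, 0.1423]
tcp_rot: [-0.002, -0.622, 0.783, 0.002]
force: [0.4, 0.1, -5.1]
finger_gap: 0.43
grip_force: 61.7
```

```bash
cat > d.py <<'E'
from h import *
L=[]
for i in range(5):
    s=sense(); L.append(np.r_[s['tool_pos'],s['force']]); c=cap(['top','scene','wrist'][i%3])
    if i<3:
        P=cloud(c)
        m=(np.hypot(P[...,0]-.555,P[...,1]-.0485)<.09)&(P[...,2]>.085)&(P[...,2]<.112)
        u=np.argwhere(m)[:,::-1]; q=P[m]
        if i<2: print(c['n'],'pan',cv2.minEnclosingCircle(q[:,:2].astype(np.float32)))
        for r in landmark_of(c['n'],'w_large_centre')[:3]: print(c['n'],np.round(r['position'],1),at_d(c,*r['position']).round(4))
        if i==2: W=c
L=np.array(L); print(L.round(4)); print(L.mean(0).round(4))
cv2.imwrite('pics/w4.png',cv2.cvtColor(W['img'],cv2.COLOR_RGB2BGR))
cs=cap('scene'); a=cs['img'][140:260,240:360]; cv2.imwrite('pics/s4.png',cv2.resize(np.ascontiguousarray(a[...,::-1]),None,fx=5,fy=5,interpolation=3))
E
python3 d.py
```

```text
top pan ((0.5467751026153564, 0.0046638320200145245), 0.04391701892018318)
top [197.7 272.5] [0.3266 0.2295 0.0313]
top [170.9 213.9] [0.4918 0.3049 0.072 ]
scene pan ((0.555571436882019, 0.04694930836558342), 0.06613204628229141)
scene [386.1 216.5] [0.5058 0.2985 0.0516]
scene [302.2 192.6] [0.6026 0.0524 0.2099]
wrist [504.4 319.3] [0.3383 0.2359 0.0427]
wrist [281.9 287.6] [0.5521 0.0392 0.1851]
[[ 0.5518  0.0512  0.1423  0.3784  0.0943 -5.1334]
 [ 0.5537  0.051   0.1445  0.0347 -1.1333 -5.1279]
 [ 0.5547  0.0509  0.1454 -0.5988  0.2375 -5.9167]
 [ 0.5547  0.0507  0.1453  0.3138 -0.2042 -4.9053]
 [ 0.5546  0.0506  0.1452 -0.0405 -0.6388 -4.4942]]
[ 0.5539  0.0509  0.1445  0.0175 -0.3289 -5.1155]
```

View pics/s4.png

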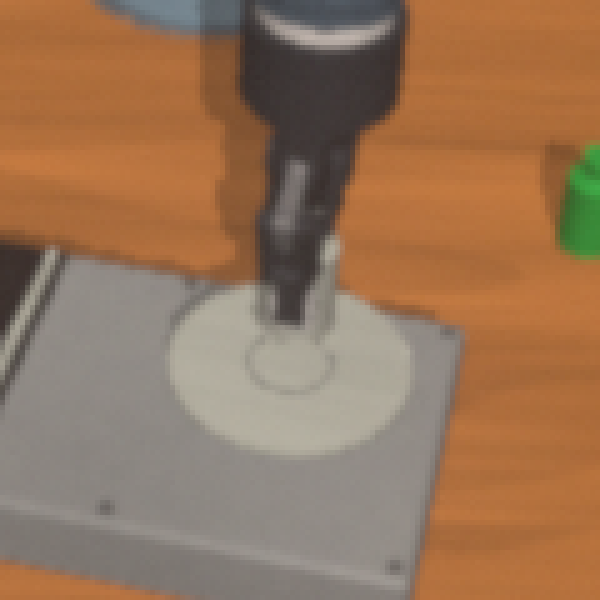

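Request:
servo_tool --pt "0 0 0 0.2 0 0.5 1" --pt "0 0 0 0.2 0 1 1" --pt "0 0 0 0.2 0 1.5 1" --pt "0 0 0 0.2 0 1.9 1" --pt "0 0 0 0.2 0 2.2 1" --pt "0 0 0 0.2 0 2.4 1" --pt "0 0 0 0.2 0 2.5 1" --pt "0 0 0 0.2 0 2.5 1"

```text
clock: 9.65
tool_pos: [0.5533, 0.0486, 0.1192]
tcp_rot: [-0.0, -0.622, 0.783, -0.0]
force: [0.6, 0.1, -4.5]
finger_gap: 0.431
grip_force: 61.7
```

Request:
servo_tool --pt "0 0 0 0 0 0.1 1" --pt "0 0 0 0 0 0.2 1" --pt "0 0 0 0 0 0.3 1" --pt "0 0 0 0 0 0.4 1" --pt "0 0 0 0 0 0.5 1" --pt "0 0 0 0 0 0.6 1" --pt "0 0 0 0 0 0.6 1" --pt "0 0 0 0 0 0.6 1"

```text
clock: 10.45
tool_pos: [0.5534, 0.0486, 0.1134]
tcp_rot: [0.0, -0.622, 0.783, -0.0]
force: [0.9, -0.1, -3.3]
finger_gap: 0.427
grip_force: 61.8
```

```bash
cat > e.py <<'E'
from h import *
for i in range(4):
    s=sense(); c=cap('scene'); print(np.round(s['tool_pos'],4),np.round(s['force'],2))
P=cloud(c); m=(np.hypot(P[...,0]-.58,P[...,1]-.0485)<.035)&(P[...,2]>.08)&(P[...,2]<.105); print('pan z',np.median(P[m][:,2]))
E
python3 e.py
```

```text
[0.5534 0.0486 0.1134] [ 0.88 -0.06 -3.28]
[0.5534 0.0486 0.1134] [-0.31 -0.05 -4.86]
[0.5534 0.0486 0.1134] [ 0.03 -0.06 -2.93]
[0.5534 0.0486 0.1134] [-0.16  0.23 -3.51]
pan z 0.09884391808512183
```

Request:
servo_tool --pt "0 0 0 0 0 0.1 1" --pt "0 0 0 0 0 0.2 1" --pt "0 0 0 0 0 0.3 1" --pt "0 0 0 0 0 0.4 1" --pt "0 0 0 0 0 0.5 1" --pt "0 0 0 0 0 0.6 1" --pt "0 0 0 0 0 0.6 1" --pt "0 0 0 0 0 0.6 1"

```text
clock: 11.45
tool_pos: [0.5534, 0.0486, 0.1074]
tcp_rot: [0.0, -0.622, 0.783, -0.0]
force: [-1.9, -0.9, 0.8]
finger_gap: 0.427
grip_force: 62.1
```

```bash
python3 e.py
```

```text
[0.5534 0.0486 0.1074] [-1.93 -0.94  0.83]
[0.5535 0.0485 0.1074] [-1.37 -0.34  0.16]
[0.5534 0.0486 0.1074] [-1.38 -1.04 -0.05]
[0.5534 0.0486 0.1074] [-1.65 -1.17 -0.4 ]
pan z 0.09298162625470963
```

Request:
servo_tool --pt "0 0 0 0 0 0 0.2" --pt "0 0 0 0 0 0 0.12" --pt "0 0 0 0 0 0 0.08" --pt "0 0 0 0 0 0 0.04" --pt "0 0 0 0 0 0 -0.1" --pt "0 0 0 0 0 0 -0.3" --pt "0 0 0 0 0 0 -0.6" --pt "0 0 0 0 0 0 -0.8"

```text
clock: 12.45
tool_pos: [0.5534, 0.0486, 0.1073]
tcp_rot: [0.0, -0.622, 0.783, -0.0]
force: [0.1, -0.4, 0.6]
finger_gap: 0.896
grip_force: 0.0
```

Request:
servo_tool --pt "0 0 0 0 0 0 -0.9" --pt "0 0 0 0 0 -0.5 -0.9" --pt "0 0 0 0 0 -2 -0.9" --pt "0 0 0 0 0 -4 -0.9" --pt "0 0 0 0 0 -6 -0.9" --pt "0 0 0 0 0 -9 -0.9" --pt "0 0 0 0 0 -11 -0.9" --pt "0 0 0 0 0 -11 -0.9"

```text
clock: 13.25
tool_pos: [0.5556, 0.0485, 0.221]
tcp_rot: [0.003, -0.622, 0.783, -0.002]
force: [0.8, 0.8, 0.7]
finger_gap: 0.951
grip_force: 0.0
```

```bash
cat > f.py <<'E'
from h import *
for i in range(2): cap('scene')
c=cap('wrist','w5.png'); P=cloud(c)
m=(np.hypot(P[...,0]-.555,P[...,1]-.0485)<.035)&(P[...,2]>.155)&(P[...,2]<.18)
q=P[m]; print('knob',m.sum(),q.mean(0),cv2.minEnclosingCircle(q[:,:2].astype(np.float32)))
m=(np.hypot(P[...,0]-.555,P[...,1]-.0485)<.09)&(P[...,2]>.08)&(P[...,2]<.105)
q=P[m]; print('pan',q.mean(0),cv2.minEnclosingCircle(q[:,:2].astype(np.float32)))
for l in('shutter','pointer','index_line'):
    for r in landmark_of('wrist',l)[:2]: print(l,r,at_z(c,*r['position'],.074))
z=P[...,2]
m=(z>.09)&(z<.125)&(np.hypot(P[...,0]-.516,P[...,1]+.131)<.035); q=P[m]; print('tab',q.mean(0),cv2.minAreaRect(q[q[:,2]>.112][:,:2].astype(np.float32)))
# relative to tool pose at capture
s=sense();print(s['tool_pos'],s['force'])
goto(.516,-.131,.18,258.15)
E
python3 f.py
```

```text
knob 1060 [0.5536091  0.04545757 0.16212712] ((0.553905725479126, 0.04630422964692116), 0.012122279964387417)
pan [0.55416082 0.04191188 0.09246642] ((0.5552625060081482, 0.04743575304746628), 0.06512649357318878)
index_line {'position': [313.1, 336.6], 'score': 0.58} [0.55616351 0.21338878 0.074     ]
tab [ 0.52043321 -0.11917699  0.09250412] ((0.0, 0.0), (0.0, 0.0), 0.0)
[0.55241838 0.04861077 0.21588629] [-0.48934765  0.67093378  0.45617787]
turn [ 0.15 -0.03 -1.25] shift cm [18.32 -0.53  3.6 ] now [0.5524 0.0486 0.2159] yaw -103.1
```

View pics/w5.png

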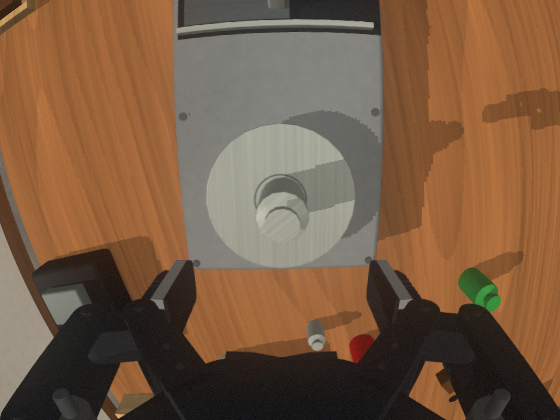

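The weight stands upright, 1–2 mm from the pan's centre, at image (281,222), and the pan has sunk about 8 mm. Next is the shutter.

Request:
servo_tool --pt "0 0 -1.2 3 0 0 -0.9" --pt "0 0 -1.2 7 -0.2 0 -0.9" --pt "0 0 -1.2 11 -0.3 0 -0.9" --pt "0 0 -1.2 15 -0.4 0 -0.9" --pt "0 0 -1.2 17.5 -0.5 0.5 -0.9" --pt "0 0 -1.2 18.3 -0.5 1 -0.9" --pt "0 0 -1.2 18.3 -0.5 1 -0.9" --pt "0 0 -1.2 18.3 -0.5 1 -0.9"

```text
clock: 14.35
tool_pos: [0.5165, -0.1298, 0.2067]
tcp_rot: [-0.0, -0.63, 0.776, 0.001]
force: [-0.2, 0.2, -0.1]
finger_gap: 0.947
grip_force: 0.0
```

```bash
cat > g.py <<'E'
from h import *
import sys
for i in range(3): cap('scene')
c=cap('wrist',sys.argv[1]); P=cloud(c); z=P[...,2]; np.save('P.npy',P)
s=sense();print(np.round(s['tool_pos'],4),np.round(s['force'],2))
yaw=np.radians(-11.85); ex=np.array([np.cos(yaw),np.sin(yaw)]); ey=np.array([-ex[1],ex[0]])
m=(z>.108)&(z<.125)&(np.hypot(P[...,0]-.516,P[...,1]+.131)<.05); q=P[m]
print('tab top',m.sum(),q.mean(0).round(4),cv2.minAreaRect(q[:,:2].astype(np.float32)))
for l in('shutter','pointer','index_line'):
    for r in landmark_of('wrist',l)[:2]:
        zz=.096 if l=='shutter' else .074; p=at_z(c,*r['position'],zz); print(l,round(r['score'],2),np.round(r['position'],1),p.round(4),'scale xy',(ex@p[:2]).round(4),(ey@p[:2]).round(4), at_d(c,*r['position']).round(4))
a=c['img']; hsv=cv2.cvtColor(a,cv2.COLOR_RGB2HSV)
m=(hsv[...,0]>15)&(hsv[...,0]<32)&(hsv[...,1]>110)&(hsv[...,2]>90)&(z>.068)&(z<.085)
q=P[m]; 
if len(q): print('brass',len(q),q.mean(0).round(4),'along x',(q[:,:2]@ex).min().round(4),(q[:,:2]@ex).max().round(4))
goto(.516,-.131,.077,258.15)
E
python3 g.py w6.png
```

```text
[ 0.5171 -0.1297  0.2075] [ 0.   -0.06 -0.36]
tab top 732 [ 0.5173 -0.1352  0.1159] ((0.5176000595092773, -0.133829727768898), (0.03079047240316868, 0.013858654536306858), 78.4670181274414)
shutter 0.71 [279.6 200. ] [ 0.5179 -0.1341  0.096 ] scale xy 0.5344 -0.0249 [ 0.5167 -0.1393  0.1156]
pointer 0.96 [190.7 147.4] [ 0.5852 -0.1909  0.074 ] scale xy 0.612 -0.0667 [ 0.5846 -0.191   0.0761]
index_line 0.74 [232.1 131. ] [ 0.5462 -0.1962  0.074 ] scale xy 0.5748 -0.0799 [ 0.5461 -0.1962  0.0749]
brass 197 [ 0.5453 -0.1917  0.0753] along x 0.2616 0.5818
turn [-0.02 -0.    0.02] shift cm [ 0.1   0.09 13.05] now [ 0.517  -0.1302  0.2075] yaw -101.83
```

View pics/w6.png

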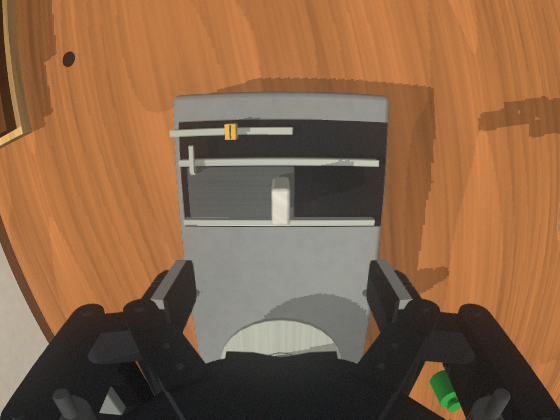

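Request:
servo_tool --pt "0 0 0 0.3 -0.1 4 -0.9" --pt "0 0 0 0.3 -0.1 8 -0.9" --pt "0 0 0 0.3 -0.1 10 -0.9" --pt "0 0 0 0.3 -0.1 11.5 -0.9" --pt "0 0 0 0.3 -0.1 12.5 -0.9" --pt "0 0 0 0.3 -0.1 12.9 -0.9" --pt "0 0 0 0.3 -0.1 12.9 -0.9" --pt "0 0 0 0.3 -0.1 12.9 -0.9"

```text
clock: 15.5
tool_pos: [0.5179, -0.1342, 0.0792]
tcp_rot: [0.0, -0.63, 0.777, -0.001]
force: [-0.4, -0.6, -0.2]
finger_gap: 0.949
grip_force: 0.0
```

Request:
servo_tool --pt "0 0 0 0 0 0 -0.5" --pt "0 0 0 0 0 0 0" --pt "0 0 0 0 0 0 0.3" --pt "0 0 0 0 0 0 0.5" --pt "0 0 0 0 0 0 0.7" --pt "0 0 0 0 0 0 1" --pt "0 0 0 0 0 0 1" --pt "0 0 0 0 0 0 1"

```text
clock: 16.3
tool_pos: [0.5167, -0.1339, 0.0785]
tcp_rot: [-0.0, -0.63, 0.777, 0.0]
force: [-2.8, 1.2, 6.4]
finger_gap: 0.155
grip_force: 58.4
```

```bash
python3 g.py w7.png
```

```text
[ 0.5167 -0.1339  0.0785] [-2.85  0.33  6.36]
tab top 4230 [ 0.5162 -0.139   0.1168] ((0.5169447064399719, -0.13450412452220917), (0.029959112405776978, 0.0729239284992218), 78.73233795166016)
shutter 0.61 [277.7 287.4] [ 0.5189 -0.1332  0.096 ] scale xy 0.5352 -0.0238 [ 0.5163 -0.1446  0.1159]
pointer 0.7 [124.6 179.7] [ 0.5849 -0.1932  0.074 ] scale xy 0.6121 -0.069 [ 0.592  -0.1922  0.0612]
index_line 0.91 [190.9 155.2] [ 0.5471 -0.1964  0.074 ] scale xy 0.5758 -0.0799 [ 0.5466 -0.1965  0.0755]
brass 664 [ 0.547  -0.1965  0.0749] along x 0.5711 0.5819
turn [ 0.04 -0.02 -0.04] shift cm [-0.27  0.12  0.15] now [ 0.5167 -0.1339  0.0785] yaw -101.89
```

Request:
servo_tool --pt "0 0 0 0 0.5 0 1" --pt "0 0 0 0 1 0 1" --pt "0 0 0 0 1.5 0 1" --pt "0 0 0 0 2 0 1" --pt "0 0 0 0 2.5 0 1" --pt "0 0 0 0 3 0 1" --pt "0 0 0 0 3.4 0 1" --pt "0 0 0 0 3.4 0 1"

```text
clock: 17.45
tool_pos: [0.4852, -0.1273, 0.0786]
tcp_rot: [0.001, -0.63, 0.777, -0.001]
force: [7.4, -1.0, -4.4]
finger_gap: 0.158
grip_force: 58.5
```

```bash
python3 g.py w8.png
python3 - <<'E'
from h import *
a=cv2.imread('pics/w8.png'); a=a[110:230,100:300]; cv2.imwrite('pics/w8c.png',cv2.resize(a,None,fx=4,fy=4,interpolation=3))
E
```

```text
[ 0.4857 -0.1274  0.0786] [ 7.64 -1.01 -4.09]
tab top 4033 [ 0.4861 -0.1325  0.1166] ((0.49446210265159607, -0.12991541624069214), (0.030428458005189896, 0.05470983311533928), 76.06817626953125)
pointer 0.62 [124.9 181.6] [ 0.5542 -0.1857  0.074 ] scale xy 0.5805 -0.0679 [ 0.5524 -0.186   0.0771]
index_line 0.88 [131.  156.5] [ 0.5469 -0.197   0.074 ] scale xy 0.5757 -0.0805 [ 0.5462 -0.197   0.0754]
brass 611 [ 0.5463 -0.1963  0.0744] along x 0.5709 0.5815
turn [-0.23  0.   -0.04] shift cm [-0.27 -3.04  0.17] now [ 0.4857 -0.1274  0.0786] yaw -101.89
```

View pics/w8c.png

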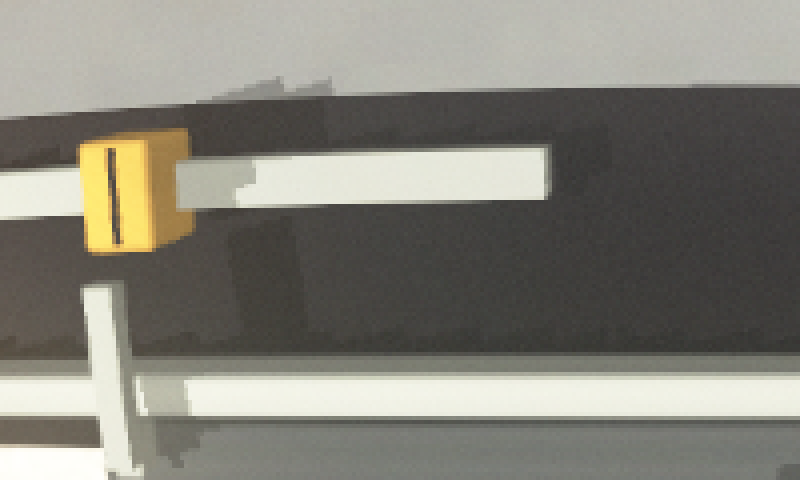

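```bash
cat > m.py <<'E'
from h import *
import sys
exec([l for l in open('g.py').read().split('\n') if l.startswith('yaw=')][0])
c=cap('wrist')
P=cloud(c); z=P[...,2]; X=P[...,:2]@ex; Y=P[...,:2]@ey
hsv=cv2.cvtColor(c['img'],cv2.COLOR_RGB2HSV)
# clip top and the pointer's bar top (between the guide and the clip), from depth
b=(hsv[...,0]>15)&(hsv[...,0]<32)&(hsv[...,1]>110)&(abs(X-.576)<.02)&(abs(Y+.08)<.02)
t=b&(z>.0725); print('clip top z',np.median(z[t]).round(4),'x',np.percentile(X[t],[1,50,99]).round(4),'y',np.percentile(Y[t],[1,99]).round(4))
p=(abs(X-.578)<.02)&(Y>-.0705)&(Y<-.060)&(z>.071)&(z<.082)&~b; print('pointer n',p.sum(),'z',np.median(z[p]).round(4),'x',np.percentile(X[p],[1,50,99]).round(4),'y',np.percentile(Y[p],[1,99]).round(4))
zc=np.median(z[t])
# dark line inside clip top
v=c['img'].max(-1); lo,hi=np.percentile(Y[t],[3,97]); px=np.argwhere(t); r0,c0=px.min(0); r1,c1=px.max(0)
pts=[(u,w) for w in range(r0,r1+1) for u in range(c0,c1+1) if v[w,u]<110 and t[max(w-1,0):w+2,max(u-4,0):u].any() and t[max(w-1,0):w+2,u+1:u+5].any()]
L=np.array([at_z(c,u,w,zc)[:2]@ex for u,w in pts]); print('line n',len(L),'x',np.median(L).round(4) if len(L) else None)
print(sense()['tool_pos'],np.round(sense()['force'],1))
for u,w in [map(float,a.split(',')) for a in sys.argv[1:]]:
    q=at_z(c,u,w,.075)[:2]; print(u,w,(q@ex).round(4),(q@ey).round(4))
E
python3 m.py 127.2,147 129.5,171 124.2,182.5 130.5,228
```

```text
clip top z 0.0754 x [0.5712 0.5752 0.5811] y [-0.0866 -0.0729]
pointer n 179 z 0.0762 x [0.5775 0.5791 0.5823] y [-0.0687 -0.0601]
line n 30 x 0.5769
[ 0.48573988 -0.12738076  0.07859573] [ 7.6 -0.8 -5.5]
127.2 147.0 0.577 -0.0854
129.5 171.0 0.5768 -0.0734
124.2 182.5 0.5805 -0.0677
130.5 228.0 0.5803 -0.0435
```

Request:
servo_tool --pt "0 0 0 0 0.1 0 1" --pt "0 0 0 0 0.2 0 1" --pt "0 0 0 0 0.3 0 1" --pt "0 0 0 0 0.3 0 1" --pt "0 0 0 0 0.3 0 1" --pt "0 0 0 0 0.3 0 1"

```text
clock: 18.45
tool_pos: [0.4829, -0.1268, 0.0786]
tcp_rot: [0.001, -0.63, 0.777, -0.002]
force: [7.9, -1.2, -5.3]
finger_gap: 0.159
grip_force: 58.5
```

```bash
python3 m.py
python3 - <<'E'
from h import *
c=cap('wrist','w9.png')
a=cv2.imread('pics/w9.png'); a=a[135:235,80:180]; cv2.imwrite('pics/w9c.png',cv2.resize(a,None,fx=6,fy=6,interpolation=3))
E
```

```text
clip top z 0.0754 x [0.571  0.5751 0.5813] y [-0.0866 -0.0729]
pointer n 178 z 0.0763 x [0.5746 0.5763 0.5793] y [-0.0688 -0.0602]
line n 32 x 0.5768
[ 0.4829963  -0.12682555  0.07862315] [ 7.7 -0.6 -3.9]
```

View pics/w9c.png

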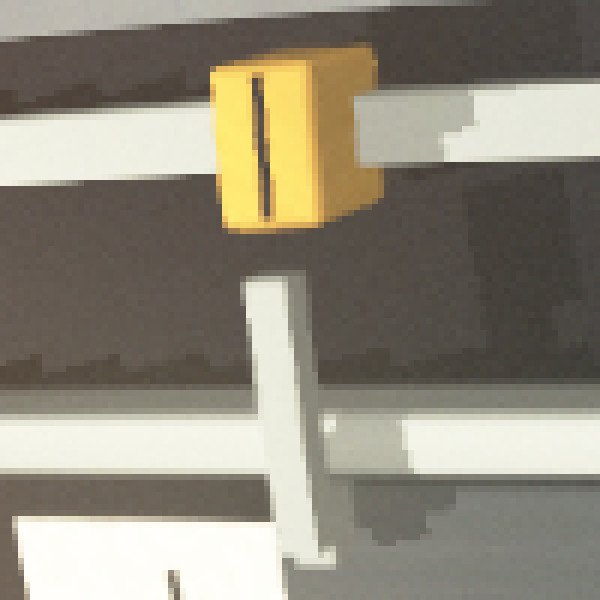

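Run:
```python
from h import *
c=cap('scene'); P=cloud(c); m=(np.hypot(P[...,0]-.554,P[...,1]-.047)<.03)&(P[...,2]>.11); q=P[m]; print(len(q),q.mean(0),q[:,2].max())
s=sense(); print(s['clock'],s['tool_pos'],s['grip_force'])
if len(q)>50 and .15<q[:,2].max()<.175: print(order.finish_job())
```

```text
286 [0.56324273 0.04638116 0.14062439] 0.1652707686368472
18.6 [ 0.48295931 -0.12680746  0.07861022] 58.52420926094055
the job is handed in; nothing more can be done
None
```

I handed the job in at about 18.6 s: the 500 g weight stands upright within 2 mm of the pan's centre, and the arm still holds the shutter tab with the pointer within about 0.5 mm of the index line, the clip unmoved.

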